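# Find the full tin among the returns on the packing bench

## Task

Three identical closed tins of fixings have come back to the packing bench and only one is full: bring the left and right tins close up to the aluminium stop ledge, one on either side of the middle tin that already stands there, so that the three make an even row along the ledge with about one tin's width of space between neighbours. Then heft them one at a time from left to right as the robot sees them, lifting each about 5 cm clear of the bench for a moment and setting it back, not dropping it, in its place in the row. Finish while holding the heaviest tin up in the gripper, upright and still with its bottom at least 15 cm above the bench, the other two standing in their places in the row, no tin ever tipped over and everything else on the bench left where it was.

Things in the scene. Friction and masses are not known exactly. Their poses are not given: they have to be found in the camera images.
- tin_left_centre (a point): closed round tin of plain steel, one of three that look alike, 64 mm across, 66 mm tall; weighs 0.25 to 0.8 kg, packed inside; which one is heaviest (by 0.2 kg or more) changes from start to start and cannot be seen. Point: centre of the tin, half-way up (33 mm above its underside). Starts loose on the bench in front of the ledge, on the robot's left (+y).
- tin_middle_centre (a point): closed round tin of plain steel, one of three that look alike, 64 mm across, 66 mm tall; weighs 0.25 to 0.8 kg, packed inside; which one is heaviest (by 0.2 kg or more) changes from start to start and cannot be seen. Point: centre of the tin, half-way up (33 mm above its underside). Starts standing close to the ledge (5 to 12 mm off its face), near the ledge's middle.
- tin_right_centre (a point): closed round tin of plain steel, one of three that look alike, 64 mm across, 66 mm tall; weighs 0.25 to 0.8 kg, packed inside; which one is heaviest (by 0.2 kg or more) changes from start to start and cannot be seen. Point: centre of the tin, half-way up (33 mm above its underside). Starts loose on the bench in front of the ledge, on the robot's right (-y).
- ledge: aluminium angle strip screwed to the bench (z = 0), 560 mm long, 25 mm high, turned up to 0.12 rad. Origin: on the bench, middle of its upright face; y along it to the robot's left, x away from the robot, square to the face. Tins stand on its -x side; one touching the face has its centre at x = -32 mm. A tin lowered right at the face can catch on its top edge: set it down about 10 mm clear.
- pen: marker pen, 136 x 16 x 19 mm high, lying along the ledge just beyond it; bystander, origin at the centre of its underside, x along it
- tape_roll: roll of packing tape lying flat, 104 mm across, 48 mm high, in front of the middle tin, between the left and right tins; bystander, origin at the centre of its underside
- label_roll: roll of labels lying flat, 84 mm across, 50 mm high, beyond the ledge; bystander, origin at the centre of its underside
- carton: closed carton 130 x 90 x 65 mm high, to the left of the left tin; bystander, origin at the centre of its underside
- scanner: handheld barcode scanner lying on its side, about 130 x 160 x 46 mm high, to the right of the right tin; bystander, origin on the bench under its head
- cutter: carton cutter 140 x 26 x 18 mm high, lying beyond the ledge; bystander, origin at the centre of its underside

How it is judged:
On the way, in this order (a step that is already met when the one before it is completed fails the run):
1. the three tins stand upright in an even row against the ledge (x of tin_left_centre in the frame of ledge between -0.052 and -0.02 m and angle between each of tin_left_centre, tin_middle_centre, tin_right_centre's own z axis and vertical below 0.1 rad and height (world z) of each of tin_left_centre, tin_middle_centre, tin_right_centre below 0.039 m and linear speed of each of tin_left, tin_middle, tin_right below 0.02 m/s and x of tin_middle_centre in the frame of ledge between -0.052 and -0.02 m and x of tin_right_centre in the frame of ledge between -0.052 and -0.02 m and horizontal distance between tin_left_centre and tin_middle_centre between 0.1 and 0.156 m and horizontal distance between tin_middle_centre and tin_right_centre between 0.1 and 0.156 m and horizontal distance between tin_left_centre and tin_right_centre above 0.2 m), for 0.3 s.
2. the left tin is hefted: held clear of the bench while the other two stand on it (height (world z) of tin_left_centre above 0.058 m and contact force between tin_left and the fingers above 1 N and contact force between tin_left and table below 0.05 N and height (world z) of each of tin_middle_centre, tin_right_centre below 0.039 m and angle between each of tin_middle_centre, tin_right_centre's own z axis and vertical below 0.1 rad), for 0.3 s.
3. the middle tin is hefted: held clear of the bench while the other two stand on it (height (world z) of tin_middle_centre above 0.058 m and contact force between tin_middle and the fingers above 1 N and contact force between tin_middle and table below 0.05 N and height (world z) of each of tin_left_centre, tin_right_centre below 0.039 m and angle between each of tin_left_centre, tin_right_centre's own z axis and vertical below 0.1 rad), for 0.3 s.
4. the right tin is hefted: held clear of the bench while the other two stand on it (height (world z) of tin_right_centre above 0.058 m and contact force between tin_right and the fingers above 1 N and contact force between tin_right and table below 0.05 N and height (world z) of each of tin_left_centre, tin_middle_centre below 0.039 m and angle between each of tin_left_centre, tin_middle_centre's own z axis and vertical below 0.1 rad), for 0.3 s.
At the end, for the whole second after the job is handed in: the heaviest tin is held up by the fingers alone, still, tilted under 0.3 rad, its bottom over 13.5 cm above the bench; the other two are released, upright and at rest in their places in the row: within 30 mm of the ledge, 26 to 102 mm apart (140 to 244 mm if the middle tin is the one held) ((((height (world z) of tin_left_centre above 0.168 m and angle between tin_left_centre's own z axis and vertical below 0.3 rad and linear speed of tin_left below 0.04 m/s and contact force between tin_left and the fingers above 2 N and contact force between tin_left and table below 0.05 N and x of tin_middle_centre in the frame of ledge between -0.062 and -0.02 m and angle between tin_middle_centre's own z axis and vertical below 0.1 rad and height (world z) of tin_middle_centre below 0.039 m and linear speed of tin_middle below 0.02 m/s and contact force between tin_middle and table between 0.5 and 5.7 N) and (contact force between each of tin_middle, tin_right and the fingers below 0.05 N and x of tin_right_centre in the frame of ledge between -0.062 and -0.02 m and angle between tin_right_centre's own z axis and vertical below 0.1 rad and height (world z) of tin_right_centre below 0.039 m and linear speed of tin_right below 0.02 m/s and contact force between tin_right and table between 0.5 and 5.7 N and horizontal distance between tin_middle_centre and tin_right_centre between 0.09 and 0.166 m)) or ((height (world z) of tin_middle_centre above 0.168 m and angle between tin_middle_centre's own z axis and vertical below 0.3 rad and linear speed of tin_middle below 0.04 m/s and contact force between tin_middle and the fingers above 2 N and contact force between tin_middle and table below 0.05 N and x of tin_left_centre in the frame of ledge between -0.062 and -0.02 m and angle between tin_left_centre's own z axis and vertical below 0.1 rad and height (world z) of tin_left_centre below 0.039 m and linear speed of tin_left below 0.02 m/s and contact force between tin_left and table between 0.5 and 5.7 N) and (contact force between each of tin_left, tin_right and the fingers below 0.05 N and x of tin_right_centre in the frame of ledge between -0.062 and -0.02 m and angle between tin_right_centre's own z axis and vertical below 0.1 rad and height (world z) of tin_right_centre below 0.039 m and linear speed of tin_right below 0.02 m/s and contact force between tin_right and table between 0.5 and 5.7 N and horizontal distance between tin_left_centre and tin_right_centre between 0.204 and 0.308 m)) or ((height (world z) of tin_right_centre above 0.168 m and angle between tin_right_centre's own z axis and vertical below 0.3 rad and linear speed of tin_right below 0.04 m/s and contact force between tin_right and the fingers above 2 N and contact force between tin_right and table below 0.05 N and x of tin_left_centre in the frame of ledge between -0.062 and -0.02 m and angle between tin_left_centre's own z axis and vertical below 0.1 rad and height (world z) of tin_left_centre below 0.039 m and linear speed of tin_left below 0.02 m/s and contact force between tin_left and table between 0.5 and 5.7 N) and (contact force between each of tin_left, tin_middle and the fingers below 0.05 N and x of tin_middle_centre in the frame of ledge between -0.062 and -0.02 m and angle between tin_middle_centre's own z axis and vertical below 0.1 rad and height (world z) of tin_middle_centre below 0.039 m and linear speed of tin_middle below 0.02 m/s and contact force between tin_middle and table between 0.5 and 5.7 N and horizontal distance between tin_left_centre and tin_middle_centre between 0.09 and 0.166 m)))); the arm keeps its last pose, push and grip.
It fails at once if a tin is tipped over (angle between any of tin_left_centre, tin_middle_centre, tin_right_centre's own z axis and vertical above 0.6 rad).
It fails at once if a tin is dropped or thrown ((linear speed of tin_left above 0.65 m/s and contact force between tin_left and the fingers below 0.05 N) or (linear speed of tin_middle above 0.65 m/s and contact force between tin_middle and the fingers below 0.05 N) or (linear speed of tin_right above 0.65 m/s and contact force between tin_right and the fingers below 0.05 N)).
It fails at once if something else on the bench is moved by more than 30 mm (distance of any of pen, tape_roll, label_roll, carton, scanner, cutter from where it was at the start of the episode above 0.03 m).
It also fails if it takes over 72 s, if anything falls off the work surface, if the arm or the gripper's body presses on something with over 40 N, if the wrist force passes 120 N, or if a joint passes its speed limit or range.

## Robot

A 6-joint arm with a two-finger parallel gripper is mounted at the origin on the work surface. World frame = base frame: x ahead of the robot, y to its left, z up, the work surface at z = 0. Lengths are in m, angles in rad, forces in N, time in s.
With the tool pointing down it reaches from about 0.375 to 0.925 m from the base axis. Payload 5.7 kg.
Tool frame: the origin (TCP) lies midway between the tips of the shut fingers; the grasp point (between the pads) lies 19 mm behind it; z points along the fingers, x is the direction in which the jaws open and shut, and the axes are right-handed (so a half turn about z gives the same grasp; the last joint's range is limited). The gripper opens to 88 mm and grips with 3 to 60 N. Pads are 20 mm wide; open, the fingers measure 115 mm over their backs; the gripper's body (75 mm by 178 mm) begins 61 mm behind the grasp point.
Start: joints at [-1.459, 0.359, 1.51, -0, 1.272, -0.115], TCP at [0.135, -0.585, 0.223] pointing down, gripper open.
Joint ranges: [-2.97, 2.97], [-1.01, 2.36], [0.21, 2.38], [-0.96, 4.11], [0.2, 2.71], [-2.98, 2.98]. Speed limits (rad/s): [2.39, 2.39, 3.14, 3.14, 3.14, 3.14].

## Interface

Orientations are given as a unit quaternion [x, y, z, w].
In Python, from bench import move_ptp, servo_line, goto_joints, move_gripper, sleep, inverse_kinematics, capture, PlanningError, close_job, spot_in, silhouettes, current_clock, current_joint_pos, current_qvel, current_joint_torque, current_position, current_orientation, current_force, current_torque, current_finger_gap gives the robot as it stands. Calls block until the motion is done:
- move_ptp(position, orientation): joint-space move of the TCP to a pose.
- servo_line(position, orientation=None, rate=0.15, contact_N=None): straight line of the TCP; orientation=None keeps the orientation; rate is the mean speed in m/s. With contact_N (N) it stops when the force on the tool has changed by that much, and returns True; else False.
- goto_joints(angles): joint-space move.
- move_gripper(opening): finger opening in m; the grip force is fixed at half the most; returns when the fingers have stopped.
- sleep(seconds).
- inverse_kinematics(position, orientation): joint angles nearest the present ones, or None.
- capture(name): name is "side" or "top" or "wrist"; returns a dict with "image" (400x640x3 uint8, blue, green, red), "range_z" (400x640 float32, m along the optical axis (not along the pixel's ray), 0 where there is no reading), "intrinsics" (3x3 intrinsics, pixels), "R" (3x3) and "t" (3): a world point X has camera coordinates R X + t. Camera axes: x right, y down, z forward; pixel columns grow to the right and rows downward; lengths in m; the calibration is good to about 2 mm. A picture is of the moment at which its call begins.
A pose or a line that the arm cannot do raises PlanningError and nothing moves.
- close_job(): hands the job in, once; it reports no verdict.
Trained networks look in the newest picture that a camera, given by its name, has taken for a name from the list of things; names that differ only in an ending like _2 or _b are one class to them, and where a whole thing is asked for, a point or a joint stands for the part that bears it (a point fixed in the world has none). Each returns a list of dicts, best first, with "conf" (0 to 1); they miss things now and then, are a little off and sometimes report something else, mostly with a low value. They report only what shows in the picture. A call takes as long as a camera call.
- spot_in(camera, query): "xy" ([column, row] in pixels, amid what is visible of it).
- silhouettes(camera, query): "region" (400x640 bool, what is visible of it) and "xy" ([column, row] in pixels, amid what is visible of it).
Readings, each from a call of its own:
- current_clock(): time.
- current_joint_pos(): joint angles.
- current_qvel(): joint speeds.
- current_joint_torque(): joint torques, N m.
- current_position(): TCP position.
- current_orientation(): TCP orientation.
- current_force(): force on the tool from outside, world axes, zero at the start.
- current_torque(): the same for the moment, N m.
- current_finger_gap(): finger opening in m.
Only numpy, scipy, OpenCV 4.12 (cv2) and the standard library are available. Lean on these libraries where they do the work, as an engineer would, in place of code of your own. Each camera call takes 0.05 s, during which the arm holds its last target. There are 200 camera calls.

## Working session

There is one attempt and no reset: what is moved stays moved. The work goes in short steps, each a Python script; the robot and the scene stay as the last script left them, time stands still between calls to the robot, and variables do not carry over. Pictures are saved under pics/ and viewed, about 8 in all and at most 12, crops included, and the job is handed in when it is done.

```bash
mkdir -p pics; ls; cat > h.py <<'E'
import numpy as np, cv2
from bench import *
def world(c,u,v,z=None):
    K=c["intrinsics"];r=np.linalg.inv(K)@np.array([u,v,1.0])
    o=-c["R"].T@c["t"];d=c["R"].T@r
    if z is None: return o+d*c["range_z"][int(v),int(u)]
    return o+d*(z-o[2])/d[2]
def cloud(c,mask):
    v,u=np.nonzero(mask&(c["range_z"]>0))
    K=c["intrinsics"];r=np.linalg.inv(K)@np.stack([u,v,np.ones_like(u)]).astype(float)
    return (c["R"].T@(r*c["range_z"][v,u]-c["t"][:,None])).T
E
python3 - <<'E'
from h import *
for n in ["top","side"]:
    c=capture(n); cv2.imwrite(f"pics/{n}0.png",c["image"])
    print(n,-c["R"].T@c["t"])
    for q in ["tin_left_centre","ledge","pen","tape_roll","label_roll","carton","scanner","cutter"]:
        for s in silhouettes(n,q):
            if s["conf"]<.3: continue
            p=cloud(c,s["region"]);
            if len(p)<5: continue
            hi=p[p[:,2]>p[:,2].max()-.01]
            r=cv2.minEnclosingCircle(p[:,:2].astype(np.float32))
            print(q,round(s["conf"],2),np.round(s["xy"]),"n",len(p),"circ",np.round(r[0],3),round(r[1],3),"topmean",hi.mean(0).round(3),"min",p.min(0).round(3),"max",p.max(0).round(3))
print(current_clock(),current_force(),current_orientation(),current_finger_gap())
E
```

```text
pics
top [0.50695711 0.01748917 1.0046353 ]
tin_left_centre 0.88 [216. 238.] n 615 circ [0.509 0.274] 0.032 topmean [0.51  0.274 0.064] min [ 0.478  0.243 -0.001] max [0.539 0.306 0.071]
ledge 0.9 [310. 198.] n 2233 circ [0.622 0.021] 0.281 topmean [0.615 0.022 0.025] min [ 0.594 -0.259 -0.004] max [0.663 0.301 0.03 ]
pen 0.69 [310. 183.] n 256 circ [0.673 0.034] 0.066 topmean [0.671 0.038 0.016] min [ 0.661 -0.032  0.002] max [0.681 0.1   0.023]
tape_roll 0.83 [326. 276.] n 728 circ [0.436 0.002] 0.056 topmean [0.439 0.005 0.048] min [ 0.383 -0.048 -0.003] max [0.491 0.057 0.053]
label_roll 0.82 [252. 170.] n 825 circ [0.702 0.187] 0.05 topmean [0.696 0.18  0.05 ] min [ 0.654  0.139 -0.002] max [0.748 0.232 0.055]
carton 0.83 [136. 250.] n 2348 circ [0.477 0.489] 0.086 topmean [0.475 0.478 0.066] min [ 0.401  0.425 -0.003] max [0.547 0.552 0.072]
scanner 0.82 [487. 235.] n 1576 circ [ 0.519 -0.464] 0.095 topmean [ 0.561 -0.448  0.042] min [ 0.424 -0.512 -0.   ] max [ 0.614 -0.391  0.048]
cutter 0.94 [386. 161.] n 458 circ [ 0.729 -0.186] 0.069 topmean [ 0.73  -0.189  0.014] min [ 0.
[... 1032 characters left out ...]
5 0.226 0.055]
carton 0.76 [236. 314.] n 2201 circ [0.495 0.477] 0.096 topmean [0.474 0.482 0.064] min [ 0.406  0.411 -0.008] max [0.574 0.533 0.071]
carton 0.35 [297. 208.] n 1227 circ [0.626 0.02 ] 0.283 topmean [ 0.598 -0.007  0.068] min [ 0.593 -0.261 -0.008] max [0.669 0.301 0.068]
scanner 0.86 [408. 135.] n 739 circ [ 0.52  -0.469] 0.095 topmean [ 0.56  -0.444  0.041] min [ 0.425 -0.51  -0.007] max [ 0.615 -0.382  0.047]
cutter 0.49 [325. 148.] n 235 circ [ 0.738 -0.19 ] 0.076 topmean [ 0.728 -0.184  0.014] min [ 0.711 -0.265 -0.007] max [ 0.757 -0.115  0.022]
0.9 [-0.33532526  0.4934849  -0.18377599] [ 7.82576827e-01 -6.22554021e-01  2.22603131e-06 -1.65088048e-05] 0.08747441260288581
```

```bash
python3 - <<'E'
from h import *
c=capture("top")
for q in ["tin_left_centre","tin_middle_centre","tin_right_centre"]:
    for s in silhouettes("top",q): print(q,s["conf"],s["xy"],s["region"].sum())
for n in ["top","side"]:
    c=capture(n)
    Z=np.zeros((400,640),np.uint8);m=c["range_z"]>0
    P=cloud(c,m);Z[m]=((P[:,2]>.056)&(P[:,2]<.08)&(P[:,0]>.3))*255
    k,l,st,ce=cv2.connectedComponentsWithStats(Z)
    for i in range(1,k):
        if st[i,4]>80:
            p=cloud(c,l==i); r=cv2.minEnclosingCircle(p[:,:2].astype(np.float32));print(n,ce[i],st[i,4],np.round(r[0],4),round(r[1],3),p.mean(0).round(4))
# ledge line from top view
    s=silhouettes(n,"ledge")
    if s and n=="top":
        p=cloud(c,s[0]["region"]);p=p[(p[:,2]>.019)&(p[:,2]<.032)]
        ys=np.arange(-.25,.3,.02);f=[]
        for y in ys:
            b=p[abs(p[:,1]-y)<.01]
            if len(b)>5:f.append((y,np.percentile(b[:,0],5),np.percentile(b[:,0],95)))
        f=np.array(f);print(f.round(3).tolist());print(np.polyfit(f[:,0],f[:,1],1),np.polyfit(f[:,0],f[:,2],1))
E
```

```text
tin_left_centre 0.61 [215.5, 239.0] 629
tin_middle_centre 0.85 [316.2, 220.6] 492
tin_middle_centre 0.43 [320.2, 280.3] 744
tin_right_centre 0.87 [412.4, 232.5] 596
top [211.42902208  86.46056782] 317 [0.8773 0.2704] 0.091 [0.9133 0.2976 0.0681]
top [243.74311927 104.24770642] 109 [0.872  0.2095] 0.08 [0.8663 0.2094 0.0684]
top [265.25101215  83.86639676] 247 [0.8779 0.1363] 0.091 [0.9242 0.1544 0.0686]
top [326.24882629  79.58215962] 213 [ 0.8981 -0.0013] 0.076 [ 0.9408 -0.0083  0.0683]
top [381.82899628  87.92565056] 269 [ 0.8769 -0.1369] 0.091 [ 0.9217 -0.1577  0.0685]
top [401.56910569 107.23577236] 123 [ 0.8697 -0.2115] 0.085 [ 0.8695 -0.2108  0.0687]
top [434.96735905  92.71810089] 337 [ 0.8766 -0.2741] 0.092 [ 0.9124 -0.3006  0.0683]
top [117.67560322 139.03485255] 373 [0.7751 0.5657] 0.113 [0.7634 0.5352 0.0677]
top [522.65860215 164.89112903] 744 [ 0.7291 -0.5315] 0.189 [ 0.7225 -0.53    0.0682]
top [619.10414828 157.17475728] 1133 [ 0.7326 -0.7153] 0.203 [ 0.7498 -0.7862  0.0691]
top [585.35766423 141.32846715] 137 [ 0.7885 -0.7013] 0.078 [ 0.7889 -0.6989  0.0692]
top [ 97.
[... 1365 characters left out ...]
 0.235 [ 0.6806 -0.5567  0.0685]
side [311.23305085  98.48305085] 236 [ 0.8804 -0.2754] 0.092 [ 0.9069 -0.305   0.0686]
side [243.51425554 152.91341077] 1894 [0.8744 0.0343] 0.308 [0.8843 0.061  0.0686]
side [379.07488987 152.85903084] 227 [ 0.5392 -0.2416] 0.036 [ 0.5386 -0.2394  0.0619]
side [324.83146067 188.90636704] 267 [0.5746 0.0081] 0.035 [0.5728 0.0085 0.0618]
side [280.7398374  253.45257453] 369 [0.5108 0.277 ] 0.034 [0.5096 0.2772 0.0621]
side [171.84183673 301.52806122] 392 [0.6184 0.5734] 0.052 [0.6149 0.5736 0.0735]
side [235.61808447 311.61094587] 1681 [0.4766 0.4805] 0.079 [0.4739 0.4823 0.0637]
side [117.6025641  318.80448718] 312 [0.7251 0.692 ] 0.112 [0.6835 0.6929 0.0681]
```

View pics/top0.png

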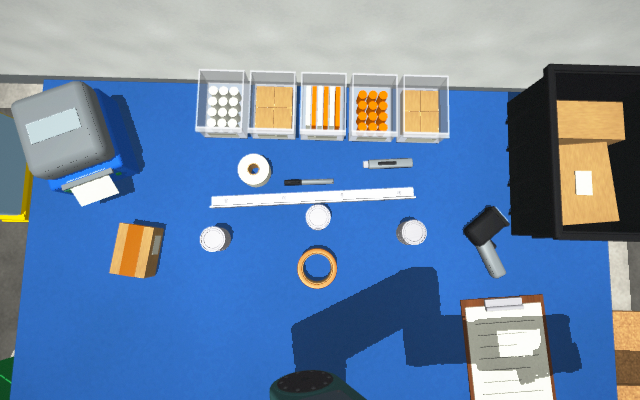

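```bash
cat >> h.py <<'E'
A=-np.pi/2+0.0725
Q=[np.cos(A/2),np.sin(A/2),0,0]
U=np.array([-0.0724,0.9974]);M=np.array([0.5728,0.0068])
G=0.021   # TCP height at grasp
ROW={"L":M+.128*U,"M":M,"R":M-.128*U}
def at(p,z): return [float(p[0]),float(p[1]),z]
def pick(p):
    move_ptp(at(p,.13),Q); servo_line(at(p,G),Q,rate=.15); move_gripper(0.05)
    print("gap",current_finger_gap(),"t",current_clock(),"tcp",current_position())
def put(p):
    servo_line(at(p,G+.012),rate=.12)
    hit=servo_line(at(p,G-.004),rate=.03,contact_N=3.0)
    print("put hit",hit,current_position())
    move_gripper(.088); servo_line(at(p,.13),rate=.2)
def bring(p,t):
    pick(p); servo_line(at(p,G+.045),rate=.12); servo_line(at(t,G+.045),rate=.2); put(t)
def tins(*names):
    for n in names:
        c=capture(n); Z=np.zeros((400,640),np.uint8);m=c["range_z"]>0
        P=cloud(c,m);Z[m]=((P[:,2]>.056)&(P[:,2]<.075)&(P[:,0]>.45)&(P[:,0]<.62)&(abs(P[:,1])<.35))*255
        k,l,st,ce=cv2.connectedComponentsWithStats(Z)
        for i in range(1,k):
            if st[i,4]>80:
                p=cloud(c,l==i); r=cv2.minEnclosingCircle(p[:,:2].astype(np.float32))
                print(n,st[i,4],"circ",np.round(r[0],4),round(r[1],3),"ledge x",round(float((r[0][0]-.6155+.0725*r[0][1])*.9974),4))
E
python3 - <<'E'
from h import *
bring(np.array([.5385,-.2415]),ROW["R"])
print("t",current_clock()); tins("top","side")
E
```

```text
gap 0.06302476101744799 t 4.6333 tcp [ 0.53896549 -0.24198004  0.0216403 ]
put hit True [ 0.58220914 -0.12108715  0.02007631]
t 8.1167
top 491 circ [0.5721 0.0059] 0.032 ledge x -0.0429
top 513 circ [0.5091 0.2749] 0.033 ledge x -0.0862
side 226 circ [ 0.5798 -0.1197] 0.036 ledge x -0.0443
side 267 circ [0.5743 0.0103] 0.035 ledge x -0.0404
side 367 circ [0.5107 0.2771] 0.034 ledge x -0.0845
```

```bash
python3 - <<'E'
from h import *
bring(np.array([.5098,.2755]),ROW["L"])
servo_line([.42,.13,.2],rate=.3)
print("t",current_clock()); tins("top","side")
a=capture("side")["image"];cv2.imwrite("pics/side1.png",a)
E
```

```text
gap 0.06367546446622664 t 11.0833 tcp [0.51012113 0.27563297 0.0216014 ]
put hit True [0.56403588 0.13455446 0.02104008]
t 15.35
top 489 circ [ 0.582  -0.1217] 0.033 ledge x -0.0422
top 490 circ [0.572 0.006] 0.032 ledge x -0.043
top 497 circ [0.5626 0.1337] 0.032 ledge x -0.0431
side 300 circ [0.5642 0.1363] 0.034 ledge x -0.0414
```

View pics/side1.png

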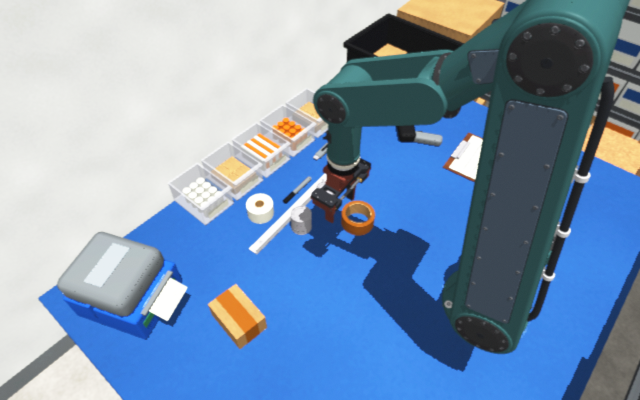

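Row is even (top view: spacing 0.128 m, ledge x ≈ -0.043); the picture shows the left tin at (302,220) upright, with the bystanders in place. Next, hefting.

```bash
cat >> h.py <<'E'
def fz():
    v=[]
    for _ in range(8): sleep(.04); v.append(np.r_[current_force()[2],current_joint_torque()[1:3]])
    return np.mean(v,0)
def heft(k):
    p=ROW[k]
    move_ptp(at(p,.13),Q); servo_line(at(p,G+.05),rate=.2); sleep(.3); e=fz()
    servo_line(at(p,G),rate=.15); move_gripper(.05); print(k,"gap",current_finger_gap())
    servo_line(at(p,G+.05),rate=.12); sleep(.5); w=fz()
    print(k,"diff fz,tau2,tau3",(w-e).round(2),"gap",current_finger_gap(),"z",current_position()[2])
    put(p); print("t",current_clock())
E
python3 - <<'E'
from h import *
for k in "LMR": heft(k)
servo_line([.44,-.12,.2],rate=.3); tins("top")
E
```

```text
L gap 0.06362209000411294
L diff fz,tau2,tau3 [-4.25 -2.18 -1.06] gap 0.06314217708721417 z 0.07103744825323535
put hit True [0.56408997 0.13451011 0.02123424]
t 21.825
M gap 0.063360278353327
M diff fz,tau2,tau3 [-4.2  -1.98 -0.92] gap 0.06343712302765256 z 0.07106223663230851
put hit True [0.57332924 0.00672698 0.02121426]
t 28.05
R gap 0.062496675747313046
R diff fz,tau2,tau3 [-6.81 -4.07 -1.94] gap 0.06280258211997256 z 0.07106730771200134
put hit True [ 0.58126497 -0.12063726  0.02025957]
t 34.2917
top 486 circ [ 0.5814 -0.121 ] 0.033 ledge x -0.0428
top 484 circ [0.572 0.006] 0.032 ledge x -0.043
top 497 circ [0.5626 0.1337] 0.032 ledge x -0.0431
```

```bash
python3 - <<'E'
from h import *
p=ROW["R"]; pick(p); servo_line(at(p,G+.19),rate=.12); sleep(1)
print("tcp",current_position(),"gap",current_finger_gap(),"F",current_force(),"qd",np.abs(current_qvel()).max(),"t",current_clock())
tins("top","side")
cv2.imwrite("pics/side2.png",capture("side")["image"])
c=capture("top");cv2.imwrite("pics/top2.png",c["image"])
for q in ["pen","tape_roll","label_roll","carton","scanner","cutter"]:
    s=silhouettes("top",q)
    if s: print(q,np.round(s[0]["xy"]))
E
```

```text
gap 0.06316020492170052 t 37.0833 tcp [ 0.58241508 -0.12071691  0.02154616]
tcp [ 0.58206581 -0.12084427  0.21102446] gap 0.06303805646913967 F [ 0.29083854  0.05915056 -7.39266992] qd 0.0016374813657764672 t 39.8167
top 487 circ [0.572 0.006] 0.032 ledge x -0.043
top 493 circ [0.5627 0.1337] 0.032 ledge x -0.043
side 267 circ [0.5738 0.0092] 0.036 ledge x -0.041
side 307 circ [0.5624 0.1354] 0.034 ledge x -0.0432
pen [311. 183.]
tape_roll [327. 276.]
label_roll [253. 167.]
carton [136. 250.]
scanner [252. 169.]
cutter [369. 166.]
```

View pics/side2.png

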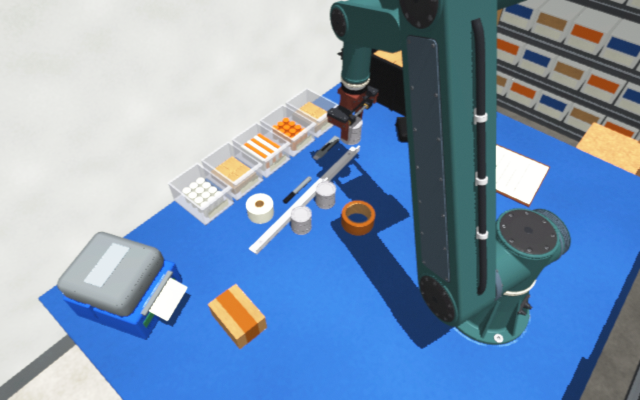

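View pics/top2.png

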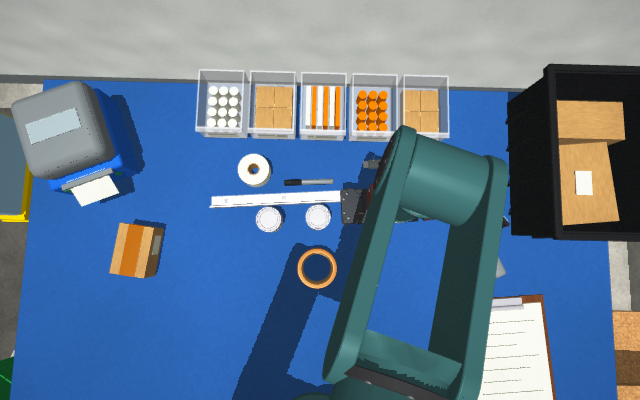

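The side view shows the right tin held upright at (354,135) and the other two standing at (302,220) and (326,194). In the top view they are at (268,218) and (318,216), and the bystanders in sight haven't moved. The scanner and most of the cutter are hidden behind the arm.

```bash
python3 -c "
from bench import *
close_job()"
```

```text
the job is handed in; nothing more can be done
```

I handed the job in at about 40 s on the robot clock, with the right tin, the heaviest, held up in the gripper. The hand-in reports no verdict.

- **Row:** I brought the right and then the left tin up to the ledge. The top camera put all three about 43 mm from its face, 0.128 m apart.
- **Hefting:** Left to right, the wrist force showed 4.25 N, 4.20 N and 6.81 N. That makes the right tin heaviest by about 2.6 N (0.27 kg), and the joint torques agreed. Each tin was lowered until it touched the bench before release.
- **Last checks:**
  - The right tin's bottom was about 19 cm above the bench, and the last side picture showed it upright. The finger gap held at 63 mm and the arm was still.
  - The left and middle tins stood in their places, 0.128 m apart, about 43 mm from the face.
  - The pen, tape roll, label roll and carton were where they started.

**Disagreed or unconfirmed:**
- The arm hid the scanner and most of the cutter in the last top view. The network reported the label roll's spot as the scanner, so I could not confirm those two directly; the arm was not sent near either of them.
- The side and top cameras differed by 2–3 mm, well inside the tolerances.

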